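Stroke the captive wooden carriage and park it on its sticky spot

TASK

Somewhere on its rail the captive wooden carriage drags. Take it by its peg and stroke it all the way to the stop with the two round buffers, then all the way back to the plain stop, gently and without ramming the stops, feeling for the sticky place; then leave the carriage standing over the middle of that place, let go of it, and leave the other toys where they are.

Things in the scene. Friction and masses are not known exactly. Their poses are not given: they have to be found in the camera images.
- rail: wooden rail board fixed to the shelf top, 420 mm long (its y), 90 mm wide (its x), 24 mm high, with 36 mm high side lips; origin under its centre, z up. A 58 mm high cross block stands 183 to 205 mm from the centre at each end and carries a stop. All of it is below the carriage's roof.
- buffers (a point): the stop at the rail's +y end: two round sprung wooden buffers; the middle of their faces, 42 mm above the shelf top, 170 mm from the rail's centre. They give 1 mm for each 2 N.
- bar (a point): the stop at the rail's -y end: one plain flat sprung bar; the middle of its face, 42 mm above the shelf top, 170 mm from the rail's centre. It gives 1 mm for each 2 N.
- knob (a point): centre (half-way up) of the upright round wooden peg on the carriage, 28 mm across, 50 mm tall, from the carriage's roof (60 mm above the shelf top) to 110 mm; this point is at 85 mm. Axes as the rail's. The carriage, 52 mm wide and 90 mm long, is captive on the rail: it only slides. It is moved by this peg.
- carriage (a joint): carriage position along the rail's +y, m: 0 = just touching the bar, 0.250 = just touching the buffers. Starts at 0.02 to 0.05. Slides with 1 to 2 N, stays where left. At one hidden place, its middle somewhere in 0.080 to 0.205, it drags: felt from about 15 mm before the middle, up to about 10 N, gone about 15 mm after; the same in mirror image the other way.
- engine: red wooden toy train engine, 130 x 68 x 97 mm, loose; origin under its centre; bystander
- wagon: green wooden toy carriage with wheels, 112 x 68 x 75 mm, loose, not on the rail; origin under its centre; bystander
- mallet: wooden mallet lying down, 56 mm blue ball head, 190 mm handle; origin under the head, handle to its -x; bystander
- ball: hollow orange plastic ball with finger holes, 90 mm; origin at its underside; bystander
- arch: plain wooden arch block, 35 x 106 x 61 mm; origin under its centre; bystander
- cup: wooden cup, 72 mm across, 70 mm tall; origin under its centre; bystander
- rattle: flat wooden ring, 90 mm across, 16 mm thick; origin under its centre; bystander

How it is judged:
On the way, in this order (a step that is already met when the one before it is completed fails the run):
1. the carriage has been slid all the way to the stop with the two round buffers (within 2 mm of touching) (value of joint carriage above 0.248 m), for 0.05 s.
2. the carriage has been slid all the way back to the plain stop (within 2 mm of touching) (value of joint carriage below 0.002 m), for 0.05 s.
At the end, for the whole second after the job is handed in: After a full stroke to the buffers and back to the plain stop, the carriage stands still with its middle within 12 mm of the middle of the sticky place, released (horizontal distance between keel and snag below 0.012 m and velocity of joint carriage between -0.005 and 0.005 m/s); the robot touches nothing.
It fails at once if the carriage is pressed on the stop with the round buffers with more than 20 N (contact force between carriage_c0 and buffer_far above 20 N).
It fails at once if the carriage is pressed on the plain stop with more than 20 N (contact force between carriage_c0 and buffer_home above 20 N).
It fails at once if one of the other toys is moved by more than 20 mm (distance of any of engine, wagon, mallet, ball, arch, cup, rattle from where it was at the start of the episode above 0.02 m).
It also fails if it takes over 69 s, if anything falls off the work surface, if the arm or the gripper's body presses on something with over 40 N, if the wrist force passes 120 N, or if a joint passes its speed limit or range.

ROBOT

A 7-joint arm with a two-finger parallel gripper is mounted at the origin on the work surface. World frame = base frame: x ahead of the robot, y to its left, z up, the work surface at z = 0. Lengths are in m, angles in rad, forces in N, time in s.
With the tool pointing down it reaches from about 0.4 to 0.85 m from the base axis. Payload 10.4 kg.
Tool frame: the origin (TCP) lies between the finger pads; the fingertips stand ahead of it and the grasp point (between the pads) lies 5 mm behind it (manip.tip_extent is the z of the fingertips in the tool frame, in m); z points along the fingers, y is the line along which they close (so a half turn about z gives the same grasp; the last joint's range is limited). The gripper opens to 85 mm and grips with 20 to 120 N. Pads are 22 mm wide; open, the fingers measure 114 mm over their backs; the gripper's body (76 mm by 85 mm) begins 54 mm behind the grasp point. The pads swing forward as they close: fully open they stand 13 mm farther back than shut.
Start: joints at [-1.189, 0.332, -0.065, 1.46, 0.022, 1.35, -0.088], TCP at [0.246, 0.575, 0.245] pointing down, gripper open.
Joint ranges: [-2.6, 2.6], [-0.5, 2.12], [-1.47, 1.34], [0.16, 2.42], [-1.27, 4.41], [0.06, 2.06], [-2.6, 2.6]. Speed limits (rad/s): [2.22, 2.22, 2.79, 2.79, 3.14, 3.14, 3.14].

INTERFACE

Orientations are given as a unit quaternion [x, y, z, w].
In Python, from workcell import status, viewer, manip gives the robot as it stands.
- The arm moves only by the tool play_rows, never from a script. Its argument "plan" is one flat list of numbers, 7 for each row, row after row: the turn, a rotation vector about the tool's x, y, z in degrees, then the shift along the tool's x, y, z in m, then the opening, from 0 (shut) to 1 (fully open). In form: [ax, ay, az, dx, dy, dz, grip, ax, ay, az, dx, dy, dz, grip, ...]. A call has 1 to 20 rows; each row is the pose to reach, as a shift and turn from the pose commanded when the call began, along the tool's axes at that moment; what a row does not reach only later rows make up. A row lasts 1/8 s, in which the tool goes at most 62.5 mm and 10.7 degrees, less where a joint would pass 70% of its speed; a pose out of reach is approached as far as the arm can. A call with a gripper value outside its range is refused whole. The fingers move at their own pace and stop on an object; "squeeze" is the grip in N (left out, the last holds). Time passes only in rows, so rows that repeat a pose let the fingers close. It gives the time, the measured TCP pose, the force, the opening and the grip force at its end, in the units of the state.
- status.get_obs(): the state, without advancing time (a new reading comes with each control period).
- viewer.camera(name): name is "side" or "top"; returns the picture (400x640x3 uint8, red, green, blue); there is no depth.
- viewer.camera_model(name): a dict with "fx", "fy", "cx", "cy" (pixels), "R" (3x3) and "t" (3): a world point X has camera coordinates R X + t. Camera axes: x right, y down, z forward; pixel columns grow to the right and rows downward; lengths in m; the calibration is good to about 2 mm. A picture is of the moment at which its call begins. camera_model takes no time and is no camera call.
- manip.hand_in(): hands the job in; it is judged then, once.
The state is a dict: "clock": time; "joint_pos": joint angles; "joint_velocities": joint speeds; "tau": joint torques, N m; "position": TCP position; "ee_rot": TCP orientation; "ft_force": force on the tool from outside, world axes, zero at the start; "torque": the same for the moment, N m; "grip_width": opening from 0.0 (shut) to 1.0 (fully open); "grasp_force": force on a finger pad.
Only numpy, scipy, OpenCV 4.12 (cv2) and the standard library are available. Lean on these libraries where they do the work, as an engineer would, in place of code of your own. Each camera call takes 0.05 s, during which the arm holds its last target. There are 200 camera calls.

## Working session

There is one attempt and no reset: what is moved stays moved. The work goes in short steps, Python scripts to look and compute and a tool call to move; the robot and the scene stay as the last step left them, time stands still between calls to the robot, and variables do not carry over. Pictures are saved under pics/ and viewed, at most 10 in all, crops included, and the job is handed in when it is done.

Besides the shell and the picture viewer there is one more tool, called after "Emit:" as name(argument=value, ...) on one line, values as JSON. play_rows: Moves the arm, as the interface text tells. Its arguments: {"type":"object","properties":{"plan":{"type":"array","items":{"type":"number"}},"squeeze":{"type":"number"}},"required":["plan"]}

```bash
mkdir -p pics
python3 - <<'E'
from workcell import status, viewer, manip
import cv2,numpy as np
for n in("top","side"):
    cv2.imwrite(f"pics/{n}0.png",viewer.camera(n)[:,:,::-1])
    m=viewer.camera_model(n);print(n,{k:np.round(v,4).tolist() for k,v in m.items()})
print(status.get_obs(),manip.tip_extent)
E
```

```text
top {'fx': 499.1416, 'fy': 499.1416, 'cx': 327.281, 'cy': 193.8974, 'R': [[-0.0188, -0.9998, 0.0068], [-0.9981, 0.0184, -0.0589], [0.0588, -0.0079, -0.9982]], 't': [-0.0084, 0.5535, 1.7822]}
side {'fx': 502.4198, 'fy': 502.4198, 'cx': 326.2804, 'cy': 194.9873, 'R': [[-0.8373, -0.5467, -0.0004], [-0.3632, 0.5567, -0.7471], [0.4087, -0.6254, -0.6647]], 't': [0.4619, 0.2589, 1.5056]}
{'clock': 0.1, 'joint_pos': array([-1.18859532,  0.33282262, -0.064714  ,  1.46084184,  0.02160899,
        1.34990516, -0.0885205 ]), 'joint_velocities': array([-2.03012628e-05, -1.79581736e-03, -1.55329625e-03, -4.70272720e-03,
       -1.34415800e-03, -1.68799490e-03,  2.39649058e-04]), 'tau': array([ 2.02560412e-03, -6.26750708e+01,  4.98207333e-02, -3.92430425e+01,
        1.65409333e-02,  6.89097171e-03,  4.10863220e-05]), 'position': array([0.24602075, 0.57420098, 0.24459421]), 'ee_rot': array([ 2.01014704e-01,  9.79588015e-01, -6.32924765e-04, -9.84916141e-05]), 'ft_force': array([-0.80571957, -0.00510558,  0.42135654]), 'torque': array([-0.07818578,  0.0287116 ,  0.02249647]), 'grasp_force': 0.0, 'grip_width': 0.9953058710532257} 0.014
```

View pics/top0.png

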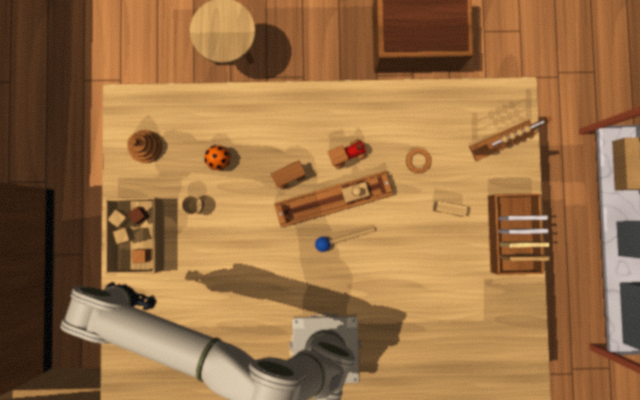

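View pics/side0.png

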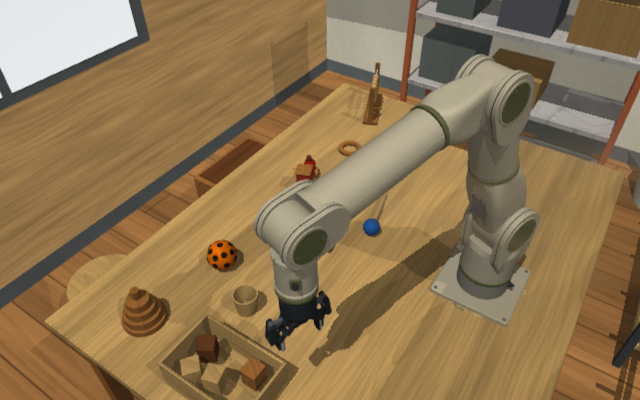

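The top view shows the rail from about (276,212) to (393,185), with the carriage and peg near (356,190), toward the right end. The mallet is in front of it, and the wagon (290,175) and engine (348,152) are behind. In the side view the arm hides the rail. I'll enlarge the rail area next.

Run:
```python
import cv2
i=cv2.imread("pics/top0.png")[135:260,265:405]
cv2.imwrite("pics/c1.png",cv2.resize(i,None,fx=5,fy=5,interpolation=cv2.INTER_CUBIC)[:600])
```

```text
(no output)
```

View pics/c1.png

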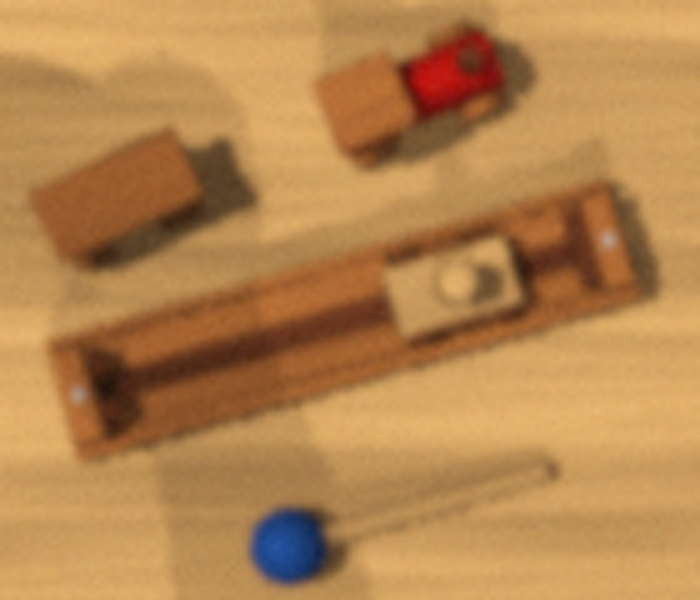

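The crop shows the block-top dots at (608,240) and (80,394) and the peg top at (460,283). The flat bar is at the right and the dark buffer pair at the left, so rail +y points left in the image.

```bash
cat > h.py <<'E'
from workcell import status, viewer, manip
import cv2,numpy as np
from scipy.spatial.transform import Rotation as Rot
def ray(n,px,z):
    m=viewer.camera_model(n);R=np.array(m["R"]);t=np.array(m["t"])
    d=R.T@[(px[0]-m["cx"])/m["fx"],(px[1]-m["cy"])/m["fy"],1];c=-R.T@t
    return c+d*(z-c[2])/d[2]
E
python3 - <<'E'
from h import *
P=lambda x,y,z:ray("top",((x+.5)/5-.5+265,(y+.5)/5-.5+135),z)
a=P(608,240,.058);b=P(80,394,.058);k=P(460,283,.11)
print(a,b,np.linalg.norm(b-a),"exp .388")
u=(b-a)[:2]/np.linalg.norm((b-a)[:2]);c=(a+b)/2
s=(k-c)[:2]@u;print("u",u,"c",c,"knob",k,"joint",s+.125,"off",(k-c)[:2]@[u[1],-u[0]])
for n,x,y,z in(("wagon",118,195,.075),("eng",412,95,.08),("ballhead",289,545,.028),("handle end",553,470,.03)):
    q=P(x,y,z);print(n,q,"s",(q-c)[:2]@u,"off",(q-c)[:2]@[u[1],-u[0]])
o=status.get_obs();T=Rot.from_quat(o["ee_rot"]);print(T.as_matrix().round(3))
yaw=np.degrees(np.arctan2(u[1],u[0]));print("rail yaw of +y",yaw)
print("knob in tool",T.inv().apply(np.r_[k[:2],.085]-o["position"]), "u in tool",T.inv().apply(np.r_[u,0]))
E
```

```text
[ 0.58687494 -0.22688949  0.058     ] [0.48526634 0.14673206 0.058     ] 0.3871916476912143 exp .388
u [-0.26242458  0.96495251] c [ 0.53607064 -0.04007872  0.058     ] knob [ 0.55511965 -0.11830013  0.11      ] joint 0.04452112685259997 off -0.002145836675660314
wagon [0.62329725 0.11689794 0.075     ] s 0.1285846098550158 off 0.12536406635679936
eng [ 0.6892101  -0.08970019  0.08      ] s -0.08806991861970849 off 0.13475041567910034
ballhead [0.37572956 0.00211423 0.028     ] s 0.08279162808369288 off -0.1436490627572419
handle end [ 0.42543943 -0.18697648  0.03      ] s -0.11271701569899924 off -0.14530344395159264
[[-0.919  0.394 -0.   ]
 [ 0.394  0.919 -0.001]
 [-0.    -0.001 -1.   ]]
rail yaw of +y 105.21397666673589
knob in tool [-0.55683269 -0.5146024   0.16028707] u in tool [ 0.62123783  0.78362138 -0.00104093]
```

Emit:
play_rows(plan=[0,0,-10,-0.06,-0.055,0,1,0,0,-20,-0.12,-0.11,0,1,0,0,-30,-0.17,-0.157,0,1,0,0,-38.4,-0.22,-0.203,0,1,0,0,-38.4,-0.265,-0.245,0,1,0,0,-38.4,-0.31,-0.287,0,1,0,0,-38.4,-0.355,-0.328,0,1,0,0,-38.4,-0.4,-0.37,0,1,0,0,-38.4,-0.445,-0.411,0,1,0,0,-38.4,-0.49,-0.453,0,1,0,0,-38.4,-0.53,-0.49,0,1,0,0,-38.4,-0.557,-0.515,0,1,0,0,-38.4,-0.557,-0.515,0,1,0,0,-38.4,-0.557,-0.515,0,1,0,0,-38.4,-0.557,-0.515,0,1,0,0,-38.4,-0.557,-0.515,0,1])

```text
clock: 2.1
position: [0.5552, -0.1167, 0.2454]
ee_rot: [-0.133, 0.991, 0.0, 0.0]
ft_force: [-0.4, 0.9, -0.2]
grip_width: 0.999
grasp_force: 0.0
```

Run:
```python
from h import *
for n in("top","side"):
    i=viewer.camera(n)[:,:,::-1]
    cv2.imwrite(f"pics/{n}1.png",i)
a=cv2.imread("pics/top1.png")[120:260,240:420];b=cv2.imread("pics/side1.png")[120:260,280:460]
cv2.imwrite("pics/c2.png",cv2.resize(np.vstack([a,b]),None,fx=2.1,fy=2.1,interpolation=cv2.INTER_CUBIC))
o=status.get_obs();T=Rot.from_quat(o["ee_rot"]);print(o["position"],o["joint_pos"],o["ft_force"],T.as_matrix().round(3))
k=np.r_[.5551,-.1183,.087];print(T.inv().apply(k-o["position"]))
```

```text
[ 0.5552573  -0.11720267  0.24544735] [-0.32372862  0.21404063  0.52621791  1.64340689 -0.11117591  1.31373379
  2.05862021] [0.0818892  0.28570288 0.00942554] [[-0.965 -0.264  0.   ]
 [-0.264  0.965  0.001]
 [-0.     0.    -1.   ]]
[ 0.00051059 -0.00109197  0.15844664]
```

View pics/c2.png

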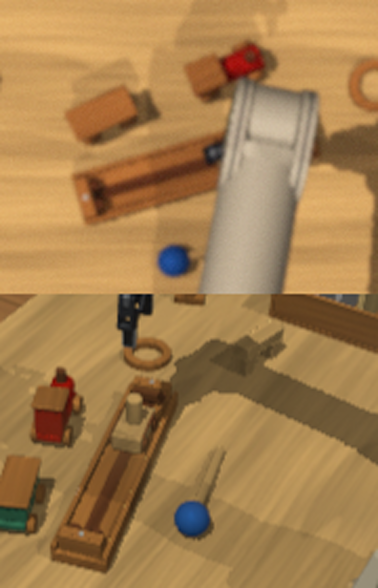

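The composite shows the gripper over the rail's right end in the top view. In the side view the peg top is at about (134,399) in the composite. I'll cross-check the knob with the side camera.

Run:
```python
from h import *
print(ray("side",(280+134/2.1,120+(399-294)/2.1),.11))
m=viewer.camera_model("side")
for X in([.555,-.118,.11],):
    c=np.array(m["R"])@X+m["t"];p=(m["fx"]*c[0]/c[2]+m["cx"],m["fy"]*c[1]/c[2]+m["cy"]);print(p,(p[0]-280)*2.1,(p[1]-120)*2.1+294)
```

```text
[ 0.55240162 -0.11152452  0.11      ]
(np.float64(344.15345131748256), np.float64(168.75515815967822)) 134.7222477667134 396.3858321353243
```

Emit:
play_rows(plan=[0,0,0,0,0,0.04,1,0,0,0,0,0,0.08,1,0,0,0,0,0,0.12,1,0,0,0,0,-0.001,0.145,1,0,0,0,0,-0.001,0.158,1,0,0,0,0,-0.001,0.158,0.6,0,0,0,0,-0.001,0.158,0.2,0,0,0,0,-0.001,0.158,0,0,0,0,0,-0.001,0.158,0,0,0,0,0,-0.001,0.158,0,0,0,0,0,-0.001,0.158,0], squeeze=40)

```text
clock: 3.58
position: [0.5564, -0.1193, 0.089]
ee_rot: [-0.132, 0.991, 0.0, 0.001]
ft_force: [-3.1, -0.2, 6.4]
grip_width: 0.52
grasp_force: 33.7
```

```bash
cat > f.py <<'E'
from h import *
u=np.array([-.2624,.965,0]);c=np.array([.5361,-.0401,0])
o=status.get_obs();T=Rot.from_quat(o["ee_rot"]);p=o["position"]
print(o["clock"],"joint",(p-c)@u+.125,"off",(p-c)@[.965,.2624,0],"z",p[2],"F along",o["ft_force"]@u,o["ft_force"].round(1),"grip",o["grasp_force"],o["grip_width"],"u tool",T.inv().apply(u).round(4),o["joint_pos"].round(2))
E
python3 f.py
```

```text
3.575 joint 0.04328267489002434 off -0.0011818176626987192 z 0.0889954794277697 F along 0.5964570909463546 [-3.1 -0.2  6.4] grip 33.725398778915405 0.5196665038401987 u tool [ 2.e-04  1.e+00 -2.e-04] [-0.28  0.37  0.49  1.81 -0.21  1.01  2.13]
```

Emit:
play_rows(plan=[0,0,0,0,0,0,0,0,0,0,0,0,0,0,0,0,0,0,0,0,0])

```text
clock: 3.95
position: [0.5564, -0.1192, 0.089]
ee_rot: [-0.132, 0.991, 0.0, 0.001]
ft_force: [-2.0, 0.2, 5.7]
grip_width: 0.52
grasp_force: 33.7
```

```bash
python3 f.py
python3 - <<'E'
from h import *
i=viewer.camera("side")[110:230,270:430,::-1]
cv2.imwrite("pics/c3.png",cv2.resize(i,None,fx=5,fy=5,interpolation=cv2.INTER_CUBIC))
E
```

```text
3.95 joint 0.04331042470757186 off -0.0011791164739355846 z 0.08899757780305662 F along 0.7719130950997977 [-2.   0.2  5.7] grip 33.72699558734894 0.520060431988095 u tool [ 1.e-04  1.e+00 -2.e-04] [-0.28  0.37  0.49  1.81 -0.21  1.01  2.13]
```

View pics/c3.png

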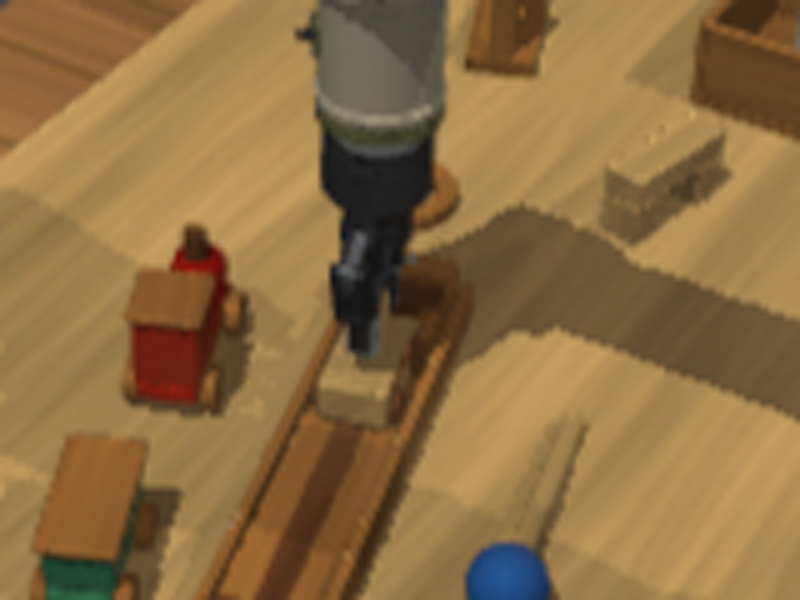

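The pads are on the peg. I'll start the stroke gently and sample the force as I go.

Emit:
play_rows(plan=[0,0,0,0,0.003,0,0,0,0,0,0,0.006,0,0,0,0,0,0,0.009,0,0,0,0,0,0,0.012,0,0])

```text
clock: 4.5
position: [0.554, -0.1094, 0.091]
ee_rot: [-0.131, 0.991, -0.001, 0.002]
ft_force: [-7.3, -3.4, 23.9]
grip_width: 0.484
grasp_force: 35.7
```

Emit:
play_rows(plan=[0,0,0,0,0.003,0,0,0,0,0,0,0.006,0,0])

```text
clock: 4.75
position: [0.5524, -0.1035, 0.091]
ee_rot: [-0.131, 0.991, -0.001, 0.002]
ft_force: [-7.2, -2.3, 24.7]
grip_width: 0.487
grasp_force: 35.9
```

Emit:
play_rows(plan=[0,0,0,0,0.003,0,0,0,0,0,0,0.006,0,0])

```text
clock: 5.0
position: [0.5508, -0.0977, 0.091]
ee_rot: [-0.131, 0.991, -0.001, 0.002]
ft_force: [-7.3, -4.1, 23.8]
grip_width: 0.478
grasp_force: 36.0
```

Emit:
play_rows(plan=[0,0,0,0,0.003,0,0,0,0,0,0,0.006,0,0])

```text
clock: 5.25
position: [0.5494, -0.0924, 0.091]
ee_rot: [-0.131, 0.991, -0.001, 0.002]
ft_force: [-7.0, -5.9, 23.3]
grip_width: 0.479
grasp_force: 35.6
```

Emit:
play_rows(plan=[0,0,0,0,0.003,0,0,0,0,0,0,0.006,0,0])

```text
clock: 5.5
position: [0.5479, -0.0872, 0.091]
ee_rot: [-0.131, 0.991, -0.001, 0.003]
ft_force: [-6.4, -7.7, 23.2]
grip_width: 0.481
grasp_force: 35.7
```

```bash
python3 f.py
```

```text
5.5 joint 0.07648085013990427 off -0.0009124727617644626 z 0.0910347895821214 F along -5.712737342028638 [-6.4 -7.7 23.2] grip 35.671130418777466 0.48060806914261633 u tool [ 0.0025  1.     -0.0031] [-0.34  0.34  0.49  1.85 -0.18  0.99  2.06]
```

The upward force of 24 N means the fingers are set too low, touching either the roof or the peg top. I'll let go, raise 10 mm and regrip.

Emit:
play_rows(plan=[0,0,0,0,0,0,0.7,0,0,0,0,0,0,1,0,0,0,0,0,0,1,0,0,0,0,0,0,1])

```text
clock: 6.0
position: [0.5461, -0.0844, 0.0872]
ee_rot: [-0.132, 0.991, 0.0, -0.0]
ft_force: [-0.5, 0.4, 0.2]
grip_width: 0.999
grasp_force: 0.0
```

```bash
python3 f.py; python3 -c "
from h import *;print(manip.tip_extent)"
```

```text
6.0 joint 0.07967585915859643 off -0.00200426594574649 z 0.087173021519654 F along 0.5107663728349462 [-0.5  0.4  0.2] grip 0.0 0.9985686567362242 u tool [-0.e+00  1.e+00  2.e-04] [-0.34  0.34  0.48  1.85 -0.19  0.99  2.06]
0.014
```

Emit:
play_rows(plan=[0,0,0,0,0,-0.005,1,0,0,0,0,0,-0.01,1,0,0,0,0,0,-0.01,0.5,0,0,0,0,0,-0.01,0,0,0,0,0,0,-0.01,0,0,0,0,0,0,-0.01,0,0,0,0,0,0,-0.01,0,0,0,0,0,0,-0.01,0])

```text
clock: 7.0
position: [0.5469, -0.0851, 0.0989]
ee_rot: [-0.132, 0.991, -0.0, 0.001]
ft_force: [-5.1, -0.8, 15.4]
grip_width: 0.316
grasp_force: 58.9
```

```bash
python3 f.py
```

```text
7.0 joint 0.07875482760222893 off -0.0014271186070529737 z 0.09891728627757762 F along 0.5369328520065275 [-5.1 -0.8 15.4] grip 58.884999454021454 0.31596606435697155 u tool [ 7.e-04  1.e+00 -4.e-04] [-0.34  0.33  0.49  1.84 -0.18  1.01  2.05]
```

Emit:
play_rows(plan=[0,0,0,-0.0006,0,-0.002,0,0,0,0,-0.0006,-0.003,-0.002,0,0,0,0,-0.0006,-0.006,-0.002,0])

```text
clock: 7.38
position: [0.5481, -0.0897, 0.0993]
ee_rot: [-0.133, 0.991, 0.001, -0.0]
ft_force: [-2.9, 0.9, 4.8]
grip_width: 0.312
grasp_force: 52.0
```

Emit:
play_rows(plan=[0,0,0,0,-0.003,0,0,0,0,0,0,-0.006,0,0])

```text
clock: 7.62
position: [0.5497, -0.0957, 0.0993]
ee_rot: [-0.132, 0.991, 0.0, -0.0]
ft_force: [-2.2, 1.7, 4.7]
grip_width: 0.316
grasp_force: 51.9
```

Emit:
play_rows(plan=[0,0,0,0,-0.003,0,0,0,0,0,0,-0.006,0,0])

```text
clock: 7.88
position: [0.5514, -0.1018, 0.0993]
ee_rot: [-0.132, 0.991, 0.0, -0.0]
ft_force: [-2.9, 0.7, 4.9]
grip_width: 0.315
grasp_force: 52.0
```

Emit:
play_rows(plan=[0,0,0,0,-0.003,0,0,0,0,0,0,-0.006,0,0])

```text
clock: 8.12
position: [0.5529, -0.1076, 0.0993]
ee_rot: [-0.132, 0.991, 0.0, -0.0]
ft_force: [-3.4, -0.5, 5.3]
grip_width: 0.315
grasp_force: 52.0
```

Emit:
play_rows(plan=[0,0,0,0,-0.003,0,0,0,0,0,0,-0.006,0,0])

```text
clock: 8.38
position: [0.5545, -0.1134, 0.0993]
ee_rot: [-0.132, 0.991, 0.0, -0.0]
ft_force: [-2.2, 0.9, 5.0]
grip_width: 0.314
grasp_force: 52.0
```

Vertical load is low now. Starting the forward stroke.

Emit:
play_rows(plan=[0,0,0,0,0.003,0,0,0,0,0,0,0.006,0,0,0,0,0,0,0.009,0,0])

```text
clock: 8.75
position: [0.5521, -0.1045, 0.0993]
ee_rot: [-0.132, 0.991, -0.0, -0.0]
ft_force: [-1.1, -1.7, 4.6]
grip_width: 0.315
grasp_force: 51.8
```

Emit:
play_rows(plan=[0,0,0,0,0.003,0,0,0,0,0,0,0.006,0,0])

```text
clock: 9.0
position: [0.5505, -0.0986, 0.0993]
ee_rot: [-0.132, 0.991, 0.0, -0.0]
ft_force: [-2.3, -1.9, 5.3]
grip_width: 0.311
grasp_force: 51.9
```

Emit:
play_rows(plan=[0,0,0,0,0.003,0,0,0,0,0,0,0.006,0,0])

```text
clock: 9.25
position: [0.549, -0.0931, 0.0993]
ee_rot: [-0.132, 0.991, -0.0, 0.0]
ft_force: [-1.2, -4.5, 4.5]
grip_width: 0.314
grasp_force: 51.9
```

Emit:
play_rows(plan=[0,0,0,0,0.003,0,0,0,0,0,0,0.006,0,0])

```text
clock: 9.5
position: [0.5476, -0.0878, 0.0994]
ee_rot: [-0.132, 0.991, -0.0, 0.0]
ft_force: [-0.7, -6.0, 3.1]
grip_width: 0.308
grasp_force: 51.9
```

Emit:
play_rows(plan=[0,0,0,0,0.003,0,0,0,0,0,0,0.006,0,0])

```text
clock: 9.75
position: [0.546, -0.0821, 0.0993]
ee_rot: [-0.132, 0.991, -0.0, 0.0]
ft_force: [-0.5, -3.3, 4.1]
grip_width: 0.312
grasp_force: 51.9
```

Emit:
play_rows(plan=[0,0,0,0,0.003,0,0,0,0,0,0,0.006,0,0])

```text
clock: 10.0
position: [0.5443, -0.0756, 0.0993]
ee_rot: [-0.132, 0.991, 0.0, 0.0]
ft_force: [-1.1, -3.2, 5.2]
grip_width: 0.311
grasp_force: 52.1
```

Emit:
play_rows(plan=[0,0,0,0,0.003,0,0,0,0,0,0,0.006,0,0])

```text
clock: 10.25
position: [0.5426, -0.0695, 0.0994]
ee_rot: [-0.132, 0.991, 0.0, -0.0]
ft_force: [-2.3, -2.8, 5.2]
grip_width: 0.312
grasp_force: 52.1
```

Emit:
play_rows(plan=[0,0,0,0,0.003,0,0,0,0,0,0,0.006,0,0])

```text
clock: 10.5
position: [0.541, -0.0635, 0.0993]
ee_rot: [-0.132, 0.991, 0.0, -0.0]
ft_force: [-2.8, -2.3, 5.1]
grip_width: 0.316
grasp_force: 52.1
```

Emit:
play_rows(plan=[0,0,0,0,0.003,0,0,0,0,0,0,0.006,0,0])

```text
clock: 10.75
position: [0.5394, -0.0576, 0.0993]
ee_rot: [-0.132, 0.991, 0.0, -0.0]
ft_force: [-2.8, -1.9, 5.9]
grip_width: 0.314
grasp_force: 52.1
```

Emit:
play_rows(plan=[0,0,0,0,0.003,0,0,0,0,0,0,0.006,0,0])

```text
clock: 11.0
position: [0.5378, -0.0518, 0.0993]
ee_rot: [-0.132, 0.991, 0.0, -0.0]
ft_force: [-2.9, -2.1, 5.1]
grip_width: 0.313
grasp_force: 52.1
```

```bash
python3 f.py
```

```text
11.0 joint 0.11325483176086637 off -0.0013921154995553081 z 0.09928424877601495 F along -1.2779323346046219 [-2.9 -2.1  5.1] grip 52.09129884839058 0.3127617789986531 u tool [-3.e-04  1.e+00  7.e-04] [-0.4   0.3   0.47  1.87 -0.16  1.01  1.98]
```

Emit:
play_rows(plan=[0,0,0,0,0.003,0,0,0,0,0,0,0.006,0,0,0,0,0,0,0.009,0,0])

```text
clock: 11.38
position: [0.5355, -0.0431, 0.0993]
ee_rot: [-0.132, 0.991, 0.0, -0.0]
ft_force: [-2.6, -1.4, 5.3]
grip_width: 0.313
grasp_force: 52.1
```

Emit:
play_rows(plan=[0,0,0,0,0.003,0,0,0,0,0,0,0.006,0,0,0,0,0,0,0.009,0,0])

```text
clock: 11.75
position: [0.5331, -0.0344, 0.0993]
ee_rot: [-0.133, 0.991, 0.0, -0.0]
ft_force: [-2.7, -1.7, 4.3]
grip_width: 0.309
grasp_force: 52.1
```

Emit:
play_rows(plan=[0,0,0,0,0.003,0,0,0,0,0,0,0.006,0,0,0,0,0,0,0.009,0,0])

```text
clock: 12.12
position: [0.5308, -0.0257, 0.0993]
ee_rot: [-0.133, 0.991, 0.0, -0.0]
ft_force: [-2.6, -2.8, 5.2]
grip_width: 0.311
grasp_force: 52.1
```

Emit:
play_rows(plan=[0,0,0,0,0.003,0,0,0,0,0,0,0.006,0,0,0,0,0,0,0.009,0,0])

```text
clock: 12.5
position: [0.5284, -0.017, 0.0993]
ee_rot: [-0.133, 0.991, 0.0, -0.0]
ft_force: [-2.8, -2.6, 5.3]
grip_width: 0.316
grasp_force: 52.0
```

Emit:
play_rows(plan=[0,0,0,0,0.003,0,0,0,0,0,0,0.006,0,0,0,0,0,0,0.009,0,0])

```text
clock: 12.88
position: [0.526, -0.0083, 0.0993]
ee_rot: [-0.133, 0.991, 0.0, -0.0]
ft_force: [-1.9, -2.3, 5.6]
grip_width: 0.314
grasp_force: 52.0
```

Emit:
play_rows(plan=[0,0,0,0,0.003,0,0,0,0,0,0,0.006,0,0,0,0,0,0,0.009,0,0])

```text
clock: 13.25
position: [0.5237, 0.0004, 0.0993]
ee_rot: [-0.133, 0.991, 0.0, -0.0]
ft_force: [-2.2, -1.5, 5.0]
grip_width: 0.315
grasp_force: 52.0
```

Emit:
play_rows(plan=[0,0,0,0,0.003,0,0,0,0,0,0,0.006,0,0,0,0,0,0,0.009,0,0])

```text
clock: 13.62
position: [0.5213, 0.0091, 0.0993]
ee_rot: [-0.133, 0.991, 0.0, -0.0]
ft_force: [-1.7, -2.1, 5.0]
grip_width: 0.314
grasp_force: 52.0
```

Emit:
play_rows(plan=[0,0,0,0,0.003,0,0,0,0,0,0,0.006,0,0,0,0,0,0,0.009,0,0])

```text
clock: 14.0
position: [0.5189, 0.0178, 0.0993]
ee_rot: [-0.133, 0.991, 0.0, -0.0]
ft_force: [-2.5, -1.7, 5.1]
grip_width: 0.311
grasp_force: 52.0
```

Emit:
play_rows(plan=[0,0,0,0,0.003,0,0,0,0,0,0,0.006,0,0,0,0,0,0,0.009,0,0])

```text
clock: 14.38
position: [0.5166, 0.0264, 0.0993]
ee_rot: [-0.133, 0.991, 0.0, -0.0]
ft_force: [-1.2, -1.6, 4.0]
grip_width: 0.312
grasp_force: 52.0
```

Emit:
play_rows(plan=[0,0,0,0,0.003,0,0,0,0,0,0,0.006,0,0,0,0,0,0,0.009,0,0])

```text
clock: 14.75
position: [0.5144, 0.0347, 0.0993]
ee_rot: [-0.132, 0.991, 0.0, -0.0]
ft_force: [-2.1, -1.7, 6.4]
grip_width: 0.308
grasp_force: 52.0
```

Emit:
play_rows(plan=[0,0,0,0,0.003,0,0,0,0,0,0,0.006,0,0,0,0,0,0,0.009,0,0])

```text
clock: 15.12
position: [0.512, 0.0433, 0.0993]
ee_rot: [-0.132, 0.991, 0.0, -0.0]
ft_force: [-2.1, -2.6, 5.0]
grip_width: 0.311
grasp_force: 52.0
```

Emit:
play_rows(plan=[0,0,0,0,0.003,0,0,0,0,0,0,0.006,0,0,0,0,0,0,0.009,0,0])

```text
clock: 15.5
position: [0.5097, 0.052, 0.0993]
ee_rot: [-0.132, 0.991, 0.0, 0.0]
ft_force: [-1.5, -2.0, 4.2]
grip_width: 0.307
grasp_force: 52.0
```

```bash
python3 f.py
```

```text
15.5 joint 0.22079838641736338 off -0.0013543514869963397 z 0.09930527232062461 F along -1.4914905649760701 [-1.5 -2.   4.2] grip 51.984695345163345 0.306903750524571 u tool [1.e-04 1.e+00 1.e-04] [-0.56  0.23  0.42  1.94 -0.11  0.99  1.74]
```

Emit:
play_rows(plan=[0,0,0,0,0.003,0,0,0,0,0,0,0.006,0,0,0,0,0,0,0.009,0,0,0,0,0,0,0.012,0,0,0,0,0,0,0.015,0,0,0,0,0,0,0.018,0,0,0,0,0,0,0.02,0,0])

```text
clock: 16.38
position: [0.5044, 0.0713, 0.0993]
ee_rot: [-0.132, 0.991, 0.0, -0.0]
ft_force: [-2.5, -1.5, 4.2]
grip_width: 0.313
grasp_force: 51.9
```

Emit:
play_rows(plan=[0,0,0,0,0.001,0,0,0,0,0,0,0.002,0,0])

```text
clock: 16.62
position: [0.5039, 0.073, 0.0993]
ee_rot: [-0.132, 0.991, 0.0, 0.0]
ft_force: [-1.1, -1.1, 4.6]
grip_width: 0.316
grasp_force: 51.9
```

Emit:
play_rows(plan=[0,0,0,0,0.001,0,0,0,0,0,0,0.002,0,0])

```text
clock: 16.88
position: [0.5034, 0.075, 0.0993]
ee_rot: [-0.132, 0.991, 0.0, 0.0]
ft_force: [-2.2, -1.0, 5.3]
grip_width: 0.313
grasp_force: 51.9
```

Emit:
play_rows(plan=[0,0,0,0,0.001,0,0,0,0,0,0,0.002,0,0])

```text
clock: 17.12
position: [0.5029, 0.0769, 0.0993]
ee_rot: [-0.132, 0.991, 0.0, 0.0]
ft_force: [-1.9, -1.7, 5.0]
grip_width: 0.314
grasp_force: 51.9
```

Emit:
play_rows(plan=[0,0,0,0,0.001,0,0,0,0,0,0,0.002,0,0])

```text
clock: 17.38
position: [0.5024, 0.0789, 0.0993]
ee_rot: [-0.132, 0.991, 0.0, 0.0]
ft_force: [-1.8, -2.0, 5.0]
grip_width: 0.315
grasp_force: 51.9
```

Emit:
play_rows(plan=[0,0,0,0,0.001,0,0,0,0,0,0,0.002,0,0])

```text
clock: 17.62
position: [0.5018, 0.0808, 0.0993]
ee_rot: [-0.132, 0.991, 0.0, 0.0]
ft_force: [-1.6, -1.4, 2.8]
grip_width: 0.314
grasp_force: 51.9
```

Emit:
play_rows(plan=[0,0,0,0,0.001,0,0,0,0,0,0,0.002,0,0])

```text
clock: 17.88
position: [0.5014, 0.0824, 0.0993]
ee_rot: [-0.132, 0.991, -0.0, 0.0]
ft_force: [-0.4, -4.1, 3.3]
grip_width: 0.313
grasp_force: 51.9
```

Emit:
play_rows(plan=[0,0,0,0,0.001,0,0,0,0,0,0,0.002,0,0,0,0,0,0,0.002,0,0])

```text
clock: 18.25
position: [0.501, 0.084, 0.0993]
ee_rot: [-0.132, 0.991, -0.0, 0.0]
ft_force: [-0.0, -4.6, 4.1]
grip_width: 0.312
grasp_force: 51.9
```

```bash
python3 f.py
```

```text
18.25 joint 0.25395239742855097 off -0.001358294619639752 z 0.09928810125844309 F along -4.4591134166433735 [-0.  -4.6  4.1] grip 51.8582484126091 0.31230453971804195 u tool [ 7.e-04  1.e+00 -7.e-04] [-0.61  0.22  0.4   1.95 -0.1   0.99  1.67]
```

The buffers are reached, with a gentle contact of about 4 N. Returning to just above the sticky place before sampling again.

Emit:
play_rows(plan=[0,0,0,0,-0.004,0,0,0,0,0,0,-0.01,0,0,0,0,0,0,-0.016,0,0,0,0,0,0,-0.022,0,0,0,0,0,0,-0.028,0,0,0,0,0,0,-0.034,0,0,0,0,0,0,-0.04,0,0,0,0,0,0,-0.046,0,0,0,0,0,0,-0.052,0,0,0,0,0,0,-0.058,0,0,0,0,0,0,-0.064,0,0,0,0,0,0,-0.07,0,0,0,0,0,0,-0.076,0,0,0,0,0,0,-0.082,0,0,0,0,0,0,-0.088,0,0,0,0,0,0,-0.094,0,0,0,0,0,0,-0.1,0,0,0,0,0,0,-0.106,0,0,0,0,0,0,-0.112,0,0,0,0,0,0,-0.118,0,0])

```text
clock: 20.75
position: [0.5318, -0.0297, 0.0993]
ee_rot: [-0.132, 0.991, 0.0, -0.0]
ft_force: [-2.0, 0.7, 4.6]
grip_width: 0.315
grasp_force: 51.9
```

Emit:
play_rows(plan=[0,0,0,0,-0.003,0,0,0,0,0,0,-0.006,0,0,0,0,0,0,-0.009,0,0,0,0,0,0,-0.012,0,0])

```text
clock: 21.25
position: [0.5349, -0.041, 0.0993]
ee_rot: [-0.132, 0.991, 0.0, -0.0]
ft_force: [-2.3, 1.1, 5.6]
grip_width: 0.311
grasp_force: 51.9
```

Emit:
play_rows(plan=[0,0,0,0,-0.002,0,0,0,0,0,0,-0.004,0,0])

```text
clock: 21.5
position: [0.536, -0.0449, 0.0993]
ee_rot: [-0.132, 0.991, 0.0, -0.0]
ft_force: [-2.0, -0.1, 4.6]
grip_width: 0.314
grasp_force: 51.9
```

Emit:
play_rows(plan=[0,0,0,0,-0.002,0,0,0,0,0,0,-0.004,0,0])

```text
clock: 21.75
position: [0.537, -0.0488, 0.0993]
ee_rot: [-0.132, 0.991, 0.0, -0.0]
ft_force: [-2.5, 0.7, 5.9]
grip_width: 0.314
grasp_force: 51.9
```

Emit:
play_rows(plan=[0,0,0,0,-0.002,0,0,0,0,0,0,-0.004,0,0])

```text
clock: 22.0
position: [0.5381, -0.0526, 0.0993]
ee_rot: [-0.132, 0.991, 0.0, -0.0]
ft_force: [-2.5, 0.8, 5.7]
grip_width: 0.308
grasp_force: 51.9
```

Emit:
play_rows(plan=[0,0,0,0,-0.002,0,0,0,0,0,0,-0.004,0,0])

```text
clock: 22.25
position: [0.5391, -0.0565, 0.0993]
ee_rot: [-0.132, 0.991, 0.0, -0.0]
ft_force: [-2.8, 0.2, 4.0]
grip_width: 0.311
grasp_force: 51.9
```

Emit:
play_rows(plan=[0,0,0,0,-0.002,0,0,0,0,0,0,-0.004,0,0])

```text
clock: 22.5
position: [0.5401, -0.0604, 0.0993]
ee_rot: [-0.132, 0.991, -0.0, -0.0]
ft_force: [-2.4, 1.2, 4.7]
grip_width: 0.312
grasp_force: 51.9
```

Emit:
play_rows(plan=[0,0,0,0,-0.002,0,0,0,0,0,0,-0.004,0,0])

```text
clock: 22.75
position: [0.5412, -0.0642, 0.0993]
ee_rot: [-0.132, 0.991, 0.0, -0.0]
ft_force: [-3.8, 0.7, 5.7]
grip_width: 0.312
grasp_force: 52.0
```

Emit:
play_rows(plan=[0,0,0,0,-0.002,0,0,0,0,0,0,-0.004,0,0])

```text
clock: 23.0
position: [0.5421, -0.0674, 0.0993]
ee_rot: [-0.133, 0.991, 0.0, -0.0]
ft_force: [-4.3, 1.5, 6.5]
grip_width: 0.309
grasp_force: 52.3
```

Emit:
play_rows(plan=[0,0,0,0,-0.002,0,0,0,0,0,0,-0.004,0,0])

```text
clock: 23.25
position: [0.5431, -0.0711, 0.0993]
ee_rot: [-0.133, 0.991, 0.001, -0.0]
ft_force: [-5.1, 3.8, 7.8]
grip_width: 0.308
grasp_force: 52.3
```

Emit:
play_rows(plan=[0,0,0,0,-0.002,0,0,0,0,0,0,-0.004,0,0])

```text
clock: 23.5
position: [0.5441, -0.0749, 0.0993]
ee_rot: [-0.133, 0.991, 0.001, -0.0]
ft_force: [-5.1, 4.0, 7.5]
grip_width: 0.313
grasp_force: 52.4
```

Emit:
play_rows(plan=[0,0,0,0,-0.002,0,0,0,0,0,0,-0.004,0,0])

```text
clock: 23.75
position: [0.5452, -0.0789, 0.0993]
ee_rot: [-0.133, 0.991, 0.0, -0.0]
ft_force: [-4.7, 1.6, 6.7]
grip_width: 0.312
grasp_force: 52.5
```

Emit:
play_rows(plan=[0,0,0,0,-0.002,0,0,0,0,0,0,-0.004,0,0])

```text
clock: 24.0
position: [0.5464, -0.0833, 0.0993]
ee_rot: [-0.132, 0.991, 0.0, -0.0]
ft_force: [-3.4, 1.8, 7.2]
grip_width: 0.311
grasp_force: 52.2
```

Emit:
play_rows(plan=[0,0,0,0,-0.002,0,0,0,0,0,0,-0.004,0,0])

```text
clock: 24.25
position: [0.5474, -0.0873, 0.0993]
ee_rot: [-0.132, 0.991, 0.0, -0.0]
ft_force: [-2.5, 0.7, 5.6]
grip_width: 0.316
grasp_force: 52.1
```

Emit:
play_rows(plan=[0,0,0,0,-0.002,0,0,0,0,0,0,-0.004,0,0])

```text
clock: 24.5
position: [0.5485, -0.0911, 0.0993]
ee_rot: [-0.132, 0.991, 0.0, -0.0]
ft_force: [-4.2, 1.0, 5.6]
grip_width: 0.314
grasp_force: 52.1
```

```bash
python3 f.py
```

```text
24.5 joint 0.07255275125113339 off -0.0014511366100219809 z 0.09931086909854712 F along 2.10230774364717 [-4.2  1.   5.6] grip 52.13982850313187 0.31445016988342916 u tool [-0.e+00  1.e+00  3.e-04] [-0.33  0.33  0.49  1.83 -0.18  1.02  2.07]
```

Both bumps mirror about y ≈ -0.0805. Going on to the plain stop.

Emit:
play_rows(plan=[0,0,0,0,-0.003,0,0,0,0,0,0,-0.008,0,0,0,0,0,0,-0.013,0,0,0,0,0,0,-0.018,0,0,0,0,0,0,-0.023,0,0,0,0,0,0,-0.028,0,0,0,0,0,0,-0.033,0,0,0,0,0,0,-0.038,0,0,0,0,0,0,-0.043,0,0,0,0,0,0,-0.048,0,0,0,0,0,0,-0.053,0,0,0,0,0,0,-0.057,0,0,0,0,0,0,-0.06,0,0,0,0,0,0,-0.062,0,0])

```text
clock: 26.25
position: [0.5648, -0.1512, 0.0993]
ee_rot: [-0.132, 0.991, -0.0, -0.0]
ft_force: [-3.9, 0.2, 4.9]
grip_width: 0.309
grasp_force: 52.0
```

Emit:
play_rows(plan=[0,0,0,0,-0.001,0,0,0,0,0,0,-0.002,0,0,0,0,0,0,-0.003,0,0,0,0,0,0,-0.004,0,0])

```text
clock: 26.75
position: [0.5658, -0.155, 0.0993]
ee_rot: [-0.132, 0.991, -0.0, -0.0]
ft_force: [-2.3, 0.1, 5.2]
grip_width: 0.315
grasp_force: 52.0
```

Emit:
play_rows(plan=[0,0,0,0,-0.001,0,0,0,0,0,0,-0.002,0,0])

```text
clock: 27.0
position: [0.5663, -0.1569, 0.0993]
ee_rot: [-0.132, 0.991, -0.0, -0.0]
ft_force: [-2.0, 0.8, 5.1]
grip_width: 0.308
grasp_force: 52.0
```

Emit:
play_rows(plan=[0,0,0,0,-0.001,0,0,0,0,0,0,-0.002,0,0])

```text
clock: 27.25
position: [0.5668, -0.1589, 0.0993]
ee_rot: [-0.132, 0.991, -0.0, -0.0]
ft_force: [-2.8, -0.0, 5.4]
grip_width: 0.31
grasp_force: 52.0
```

```bash
python3 f.py
```

```text
27.25 joint 0.002330201615979119 off -0.001515162572758704 z 0.09930340627031711 F along 0.7263306233500881 [-2.8 -0.   5.4] grip 51.99249744415283 0.30984244606625233 u tool [ 1.e-04  1.e+00 -1.e-04] [-0.22  0.41  0.51  1.75 -0.22  1.04  2.21]
```

Emit:
play_rows(plan=[0,0,0,0,-0.001,0,0,0,0,0,0,-0.002,0,0])

```text
clock: 27.5
position: [0.5674, -0.1608, 0.0993]
ee_rot: [-0.132, 0.991, -0.0, -0.0]
ft_force: [-2.8, 1.0, 6.1]
grip_width: 0.312
grasp_force: 52.0
```

Emit:
play_rows(plan=[0,0,0,0,-0.001,0,0,0,0,0,0,-0.002,0,0])

```text
clock: 27.75
position: [0.5678, -0.1621, 0.0993]
ee_rot: [-0.132, 0.991, 0.0, -0.0]
ft_force: [-4.6, 4.1, 7.7]
grip_width: 0.313
grasp_force: 52.3
```

Emit:
play_rows(plan=[0,0,0,0,-0.001,0,0,0,0,0,0,-0.001,0,0])

```text
clock: 28.0
position: [0.568, -0.1628, 0.0993]
ee_rot: [-0.133, 0.991, 0.001, -0.0]
ft_force: [-5.2, 4.1, 7.4]
grip_width: 0.312
grasp_force: 52.4
```

The bar is touched gently. Moving forward to the middle, with dense sampling on the way.

Emit:
play_rows(plan=[0,0,0,0,0.003,0,0,0,0,0,0,0.008,0,0,0,0,0,0,0.013,0,0,0,0,0,0,0.018,0,0,0,0,0,0,0.023,0,0,0,0,0,0,0.028,0,0,0,0,0,0,0.033,0,0,0,0,0,0,0.038,0,0,0,0,0,0,0.043,0,0,0,0,0,0,0.048,0,0,0,0,0,0,0.053,0,0,0,0,0,0,0.057,0,0,0,0,0,0,0.06,0,0,0,0,0,0,0.062,0,0])

```text
clock: 29.75
position: [0.5518, -0.1032, 0.0993]
ee_rot: [-0.132, 0.991, 0.0, -0.0]
ft_force: [-2.2, -2.5, 5.4]
grip_width: 0.312
grasp_force: 52.0
```

Emit:
play_rows(plan=[0,0,0,0,0.002,0,0,0,0,0,0,0.004,0,0])

```text
clock: 30.0
position: [0.5508, -0.0995, 0.0993]
ee_rot: [-0.132, 0.991, 0.0, -0.0]
ft_force: [-2.4, -2.1, 4.9]
grip_width: 0.311
grasp_force: 52.0
```

Emit:
play_rows(plan=[0,0,0,0,0.002,0,0,0,0,0,0,0.004,0,0])

```text
clock: 30.25
position: [0.5497, -0.0956, 0.0993]
ee_rot: [-0.132, 0.991, 0.0, 0.0]
ft_force: [-3.4, -1.7, 5.7]
grip_width: 0.312
grasp_force: 52.0
```

Emit:
play_rows(plan=[0,0,0,0,0.002,0,0,0,0,0,0,0.004,0,0])

```text
clock: 30.5
position: [0.5488, -0.0922, 0.0993]
ee_rot: [-0.132, 0.991, -0.0, 0.0]
ft_force: [-1.1, -3.2, 4.6]
grip_width: 0.312
grasp_force: 51.9
```

Emit:
play_rows(plan=[0,0,0,0,0.002,0,0,0,0,0,0,0.004,0,0])

```text
clock: 30.75
position: [0.5478, -0.0885, 0.0993]
ee_rot: [-0.132, 0.991, -0.0, 0.0]
ft_force: [-0.4, -6.8, 4.7]
grip_width: 0.314
grasp_force: 52.0
```

Emit:
play_rows(plan=[0,0,0,0,0.002,0,0,0,0,0,0,0.004,0,0])

```text
clock: 31.0
position: [0.5467, -0.0847, 0.0994]
ee_rot: [-0.132, 0.991, -0.0, 0.0]
ft_force: [-1.8, -4.8, 3.7]
grip_width: 0.316
grasp_force: 51.9
```

```bash
python3 f.py
```

```text
31.0 joint 0.07916176133171099 off -0.0014276604931538642 z 0.09936499150875933 F along -4.111583277810229 [-1.8 -4.8  3.7] grip 51.946987956762314 0.3163627849355177 u tool [ 5.e-04  1.e+00 -6.e-04] [-0.34  0.33  0.49  1.84 -0.18  1.02  2.05]
```

Emit:
play_rows(plan=[0,0,0,0,0.002,0,0,0,0,0,0,0.0042,0,0,0,0,0,0,0.0042,0,0,0,0,0,0,0.0042,0,0])

```text
clock: 31.5
position: [0.5454, -0.0795, 0.0993]
ee_rot: [-0.133, 0.991, 0.0, -0.0]
ft_force: [-3.9, -1.4, 7.0]
grip_width: 0.314
grasp_force: 52.5
```

Emit:
play_rows(plan=[0,0,0,0,0,0,0.5,0,0,0,0,0,0,0.8,0,0,0,0,0,0,1,0,0,0,0,0,0,1,0,0,0,0,0,0,1])

```text
clock: 32.12
position: [0.5456, -0.0802, 0.0992]
ee_rot: [-0.132, 0.991, 0.0, -0.0]
ft_force: [-0.3, 0.1, -0.0]
grip_width: 1.002
grasp_force: 0.0
```

Emit:
play_rows(plan=[0,0,0,0,0,-0.02,1,0,0,0,0,0,-0.05,1,0,0,0,0,0,-0.09,1,0,0,0,0,0,-0.13,1,0,0,0,0,0,-0.13,1,0,0,0,0,0,-0.13,1])

```text
clock: 32.88
position: [0.5453, -0.0801, 0.2286]
ee_rot: [-0.132, 0.991, 0.0, -0.0]
ft_force: [0.1, -0.2, -0.1]
grip_width: 1.0
grasp_force: 0.0
```

```bash
python3 f.py
python3 - <<'E'
from h import *
i=viewer.camera("side")[110:230,270:430,::-1]
cv2.imwrite("pics/c4.png",cv2.resize(i,None,fx=5,fy=5,interpolation=cv2.INTER_CUBIC))
m=viewer.camera_model("side")
c=np.array(m["R"])@[.5457,-.0803,.11]+m["t"];print("expect peg top",((m["fx"]*c[0]/c[2]+m["cx"])-270)*5,((m["fy"]*c[1]/c[2]+m["cy"])-110)*5)
E
```

```text
32.875 joint 0.08398511713753512 off -0.0016106752216529698 z 0.2286427515065875 F along -0.20291682393781932 [ 0.1 -0.2 -0.1] grip 0.0 1.0002283797644496 u tool [-0.e+00  1.e+00  4.e-04] [-0.39  0.19  0.51  1.71 -0.1   1.27  1.98]
expect peg top 353.31403921182414 327.55227112674095
```

View pics/c4.png

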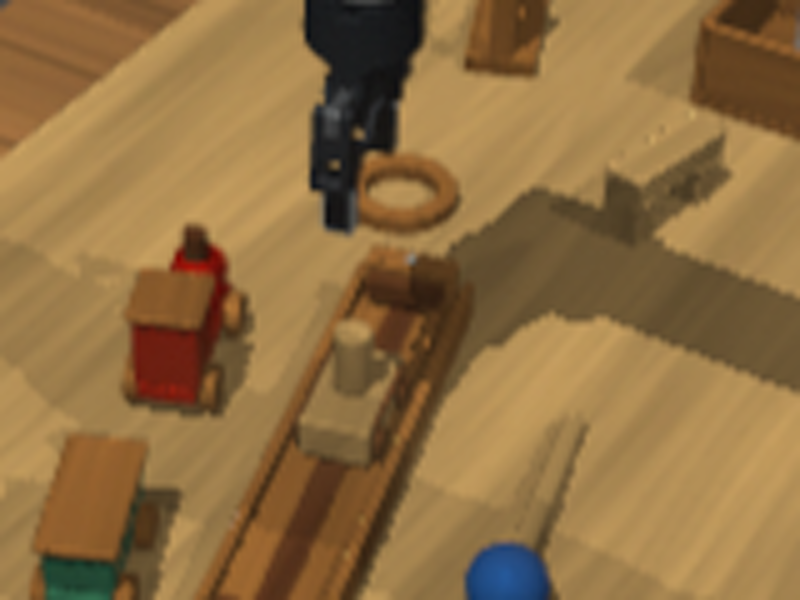

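The peg top is at (352,328), against an expected (353,328). The carriage is released, the gripper is clear and the other toys haven't moved.

```bash
python3 -c "
from h import *;print(manip.hand_in())"
```

```text
the job is handed in; nothing more can be done
None
```

The carriage went gently to the buffers and back to the plain stop. It now stands released over the middle of the sticky place (about 0.083 m along the rail), the other toys are where they were, and the job is handed in; no verdict came back.

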